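# Lock the grinding cup onto the spice grinder

### The arm

A 6-joint arm with a two-finger parallel gripper is mounted at the origin on the work surface. World frame = base frame: x ahead of the robot, y to its left, z up, the work surface at z = 0. Lengths are in m, angles in rad, forces in N, time in s.
With the tool pointing down it reaches from about 0.325 to 0.75 m from the base axis. Payload 7.6 kg.
Tool frame: the origin (TCP) lies midway between the tips of the shut fingers; the grasp point (between the pads) lies 19 mm behind it; x points along the fingers, y is the direction in which the jaws open and shut, and the axes are right-handed (so a half turn about x gives the same grasp; the last joint's range is limited). The gripper opens to 85 mm and grips with 20 to 120 N. Pads are 22 mm wide; open, the fingers measure 114 mm over their backs; the gripper's body (76 mm by 85 mm) begins 54 mm behind the grasp point. The pads swing forward as they close: fully open they stand 13 mm farther back than shut.
Start: joints at [1.183, 0.052, 1.401, -0, 1.689, -0.07], TCP at [0.164, 0.499, 0.231] pointing down, gripper open.
Joint ranges: [-2.9, 2.9], [-0.91, 2.17], [0.12, 2.37], [-1.06, 4.2], [0.26, 2.73], [-2.93, 2.93]. Speed limits (rad/s): [2.57, 2.57, 3.01, 3.14, 3.14, 3.14].

### API

Orientations are given as a unit quaternion [x, y, z, w].
In Python, from station import observe, snapshot, camera_params, sign_off gives the robot as it stands.
- The arm moves only by the tool carry_out, never from a script. Its argument "plan" is a list that holds one entry, the list of rows, each a list of 7 numbers: the turn, a rotation vector about the world's x, y, z in rad, then the shift along the world's x, y, z in mm, then the finger opening in mm, from 0 to 85.4. A call has 1 to 8 rows; each row is the pose to reach, as a shift and turn from the pose measured when the call began; what a row does not reach only later rows make up. A row lasts 1/10 s, in which the tool goes at most 50 mm and 8.59 degrees, less where a joint would pass 70% of its speed; a pose out of reach is approached as far as the arm can. A call with a gripper value outside its range is refused whole. The fingers move at their own pace and stop on an object; "newtons" is the grip in N (left out, the last holds). Time passes only in rows, so rows that repeat a pose let the fingers close. It gives the time, the measured TCP pose, the force and the opening at its end, in the units of the state.
- observe(): the state, without advancing time (a new reading comes with each control period).
- snapshot(name): name is "scene" or "top" or "wrist"; returns (picture, depth): 420x560x3 uint8, red, green, blue; 420x560 float32, m along the optical axis (not along the pixel's ray), 0 where there is no reading.
- camera_params(name): a dict with "fx", "fy", "cx", "cy" (pixels), "k1" (the pictures are not rectified: a ray, as slopes to the right and down, at radius r is drawn at 1 + k1 r^2 times it, then the intrinsics apply), "rvec" (rotation vector, rad) and "tvec" (3), from world to camera coordinates, as OpenCV has them. Camera axes: x right, y down, z forward; pixel columns grow to the right and rows downward; lengths in m; the calibration is good to about 2 mm. A picture is of the moment at which its call begins: read the wrist's pose just before it. camera_params takes no time and is no camera call; for the wrist camera it gives the pose at the moment of the call.
- sign_off(): hands the job in, once; it reports no verdict.
The state is a dict: "t": time; "joint_pos": joint angles; "dq": joint speeds; "joint_torque": joint torques, N m; "eef_pos": TCP position; "eef_rot": TCP orientation; "force": force on the tool from outside, world axes, zero at the start; "moment": the same for the moment, N m; "width": finger opening in m.
Only numpy, scipy, OpenCV 4.12 (cv2) and the standard library are available. Lean on these libraries where they do the work, as an engineer would, in place of code of your own. Each camera call takes 0.05 s, during which the arm holds its last target.

### The job

Get the spice grinder ready: first lift the blue dust cap off its socket and stand it knob up on the counter. Then take the grinding cup, push it down into the socket with its lugs through the two gaps, turn it clockwise (seen from above) a quarter turn to the stop so that it stays locked, and let go. Do not shift or knock over the bottle, jar, spoon or bento box.

Things in the scene. Friction and masses are not known exactly. Their poses are not given: they have to be found in the camera images.
- socket (a point): centre of the socket mouth, level with the rim of the grinder's fixed red motor base (110 mm across, rim 90 mm above the counter). Around the mouth a white lip, inner diameter 64 mm, 8 mm thick, with two gaps 19 mm wide at this point's +x and -x (an orange mark on the rim at each). z up. Place and yaw vary widely; it may be on either side.
- lock (a point): on the socket axis, 8 mm below the rim: the lip's underside. Axes as socket. Once the cup's underside is 16 to 22 mm below the rim, the lug tops are under the lip and the cup turns clockwise seen from above until, after about 90 degrees, the lugs meet stops, lying along this point's y. From the gaps it cannot turn anticlockwise.
- coupling (a joint): travel (m) of the black sprung drive coupling in the socket, 52 mm across: 0 = up, its top 10 mm below the rim; 0.012 = fully down, 22 mm below the rim, hard bottom. It pushes up with 3 N at 0 and 9 N at 0.012, more than the cup's weight: an unlocked cup is lifted back; a locked cup is pressed against the lip and reads about 0.006.
- cup_center (a point): centre (half-way up) of the grinding cup, 95 mm tall, z up, about 180 g: amber round body 52 mm across with white top, above a white collar 61 mm across and 28 mm high. At the very bottom two orange lugs, 12 mm wide, 8 mm high, reach 38 mm from the axis along this point's +x and -x; an orange bar on the top shows their line. Half a turn makes no difference.
- mat_top (a point): middle of the top of the cork mat, 230 mm (its x) by 100 mm (its y), 4 mm thick, fixed. On it stand the bottle towards +x, the cup near the middle and the jar towards -x, each about 85 mm from the cup. Place and yaw vary widely; it may be on either side.
- cap_knob (a point): centre of the knob of the blue dust cap (50 g, z up): knob 24 mm across, 28 mm high, on a flange 78 mm across, 5 mm thick, over a black plug 58 mm across, 6 mm high. Knob top 14 mm above this point, flange top 14 mm below, plug underside 25 mm below. It starts loose in the socket with the flange on the rim and simply lifts off.
- bottle_center (a point): empty green push dispenser bottle, point 80 mm up its axis; body 56 mm across, 166 mm tall overall; its nozzle reaches 42 mm out along this point's x at 150 to 165 mm height. Bystander, loose, on the mat.
- jar_center (a point): glass spice jar with dark twist cap, 46 mm across, 90 mm tall; point half-way up. Bystander, loose, on the mat.
- bento_center (a point): closed transparent bento box with blue snap clips, 122 mm (its x) by 182 mm (its y) and 55 mm high; point at its centre. Bystander, loose.
- spoon_center (a point): aluminium spoon, 150 mm long, lying flat on the counter, bowl (38 mm across) towards this point's +x; point half-way along it. Bystander, loose.
Things that resemble listed ones, but are neither listed nor needed, are in the scene too. What is shaped like the part that bears cup_center but green or yellow is not meant.

How it is judged:
By the outcome, as a careful person would: the job done as asked, in the order asked, and still so for the second after the job is handed in, with the robot touching nothing.
It also fails if it takes over 72 s, if anything falls off the work surface, if the arm or the gripper's body presses on something with over 40 N, if the wrist force passes 120 N, or if a joint passes its speed limit or range.

## Working session

There is one attempt and no reset: what is moved stays moved. The work goes in short steps, Python scripts to look and compute and a tool call to move; the robot and the scene stay as the last step left them, time stands still between calls to the robot, and variables do not carry over. Pictures are saved under pics/ and viewed, and the job is handed in when it is done.

Besides the shell and the picture viewer there is one more tool, called after "Call:" as name(argument=value, ...), one argument or row to a line, values as JSON. carry_out: Moves the arm, as the interface text tells. Its arguments: {"type":"object","properties":{"plan":{"type":"array","items":{"type":"array","items":{"type":"array","items":{"type":"number"}}}},"newtons":{"type":"number"}},"required":["plan"]}

```bash
ls; mkdir -p pics
cat > h.py <<'E'
import numpy as np, cv2
from station import observe, snapshot, camera_params, sign_off
from scipy.spatial.transform import Rotation as R
def grab(name,tag):
    p=camera_params(name); im,d=snapshot(name)
    cv2.imwrite(f'pics/{tag}.png',im[:,:,::-1]); np.savez(f'pics/{tag}.npz',im=im,d=d,**{k:np.array(v) for k,v in p.items()})
def load(tag): return np.load(f'pics/{tag}.npz')
def pix2ray(L,u,v):
    K=np.array([[L['fx'],0,L['cx']],[0,L['fy'],L['cy']],[0,0,1.]])
    q=cv2.undistortPoints(np.array([[[u,v]]],float),K,np.array([float(L['k1']),0,0,0,0.]))[0,0]
    return np.array([q[0],q[1],1.])
def w_depth(L,u,v,r=1):
    d=L['d'][int(v)-r:int(v)+r+1,int(u)-r:int(u)+r+1]; d=np.median(d[d>0])
    Rm=cv2.Rodrigues(L['rvec'])[0]
    return Rm.T@(pix2ray(L,u,v)*d-L['tvec'].ravel())
def w_z(L,u,v,z):
    Rm=cv2.Rodrigues(L['rvec'])[0]; o=-Rm.T@L['tvec'].ravel(); r=Rm.T@pix2ray(L,u,v)
    return o+r*(z-o[2])/r[2]
def cloud(L):
    K=np.array([[L['fx'],0,L['cx']],[0,L['fy'],L['cy']],[0,0,1.]])
    H,W=L['d'].shape; uu,vv=np.meshgrid(np.arange(W),np.arange(H))
    q=cv2.undistortPoints(np.stack([uu,vv],-1).reshape(-1,1,2).astype(float),K,np.array([float(L['k1']),0,0,0,0.])).reshape(H,W,2)
    P=np.dstack([q,np.ones((H,W))])*L['d'][...,None]
    Rm=cv2.Rodrigues(L['rvec'])[0]
    return (P-L['tvec'].ravel())@Rm
def up(tag,u0,v0,u1,v1,s,out):
    im=cv2.imread(f'pics/{tag}.png')[v0:v1,u0:u1]; cv2.imwrite(f'pics/{out}.png',cv2.resize(im,None,fx=s,fy=s,interpolation=cv2.INTER_CUBIC))
E
python3 - <<'E'
from h import *
o=observe();print(o)
grab('top','top0');grab('scene','sc0')
for n in('top','scene'):
    p=camera_params(n);print(p)
E
```

```text
pics
{'t': 0.0, 'joint_pos': array([ 1.18269774e+00,  5.28773661e-02,  1.40174720e+00, -4.23378947e-06,
        1.68857914e+00, -7.03056418e-02]), 'dq': array([-0.00073341,  0.00120909,  0.00079503,  0.00097487, -0.00030999,
        0.00098578]), 'joint_torque': array([-5.92441047e-04, -3.81672227e+01, -3.60181510e+01, -8.97966220e-05,
        6.23229338e-03,  4.27857429e-06]), 'eef_pos': array([0.16391515, 0.49843854, 0.23043982]), 'eef_rot': array([ 0.11132968,  0.69832671, -0.11243974,  0.69807078]), 'force': array([ 0.05655501, -0.20566253,  0.62685153]), 'moment': array([-0.01174766, -0.0209569 , -0.00670732]), 'width': 0.0856166153345795}
{'fx': 454.51434340557796, 'fy': 454.51434340557796, 'cx': 274.44824865808346, 'cy': 208.57352897024867, 'k1': -0.05473997646903696, 'rvec': array([ 2.15629228, -2.16277822,  0.16803584]), 'tvec': array([0.00255301, 0.59415462, 1.12031379])}
{'fx': 417.1001557658252, 'fy': 417.1001557658252, 'cx': 285.99164831746157, 'cy': 211.30784754025754, 'k1': -0.0702026732375499, 'rvec': array([ 1.66484614,  2.21475199, -0.57509395]), 'tvec': array([ 0.13665398, -0.45806041,  1.19046456])}
```

View pics/top0.png

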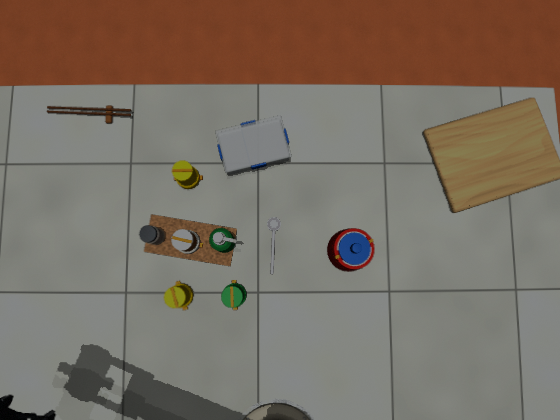

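View pics/sc0.png

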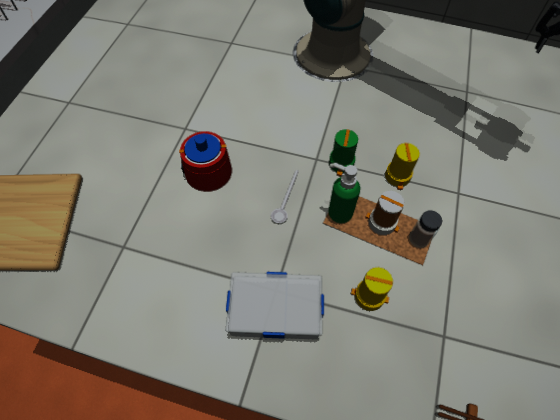

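The top view shows the base with cap at about (354,249). The mat has the jar at (150,234), cup at (184,241) and bottle at (222,239). Decoy cups are yellow at (185,172) and (178,296), and green at (233,296).

Run:
```python
from h import *
up('top0',310,210,400,290,8,'c1'); up('top0',130,200,250,320,6,'c2')
L=load('top0')
for n,u,v,z in [('knob',356,248,.132),('capflange',354,249,.095),('jar',150,233,.09),('cup',184,240,.099),('bottle',219,238,.16)]:
    print(n,w_depth(L,u,v),w_z(L,u,v,z))
```

```text
knob [ 0.48872177 -0.18926035  0.12375307] [ 0.48831727 -0.18761917  0.132     ]
capflange [ 0.4864595  -0.18471855  0.12240817] [ 0.48774409 -0.1900495   0.095     ]
jar [0.52773195 0.30253287 0.09468141] [0.52812214 0.30372704 0.09      ]
cup [0.51042154 0.21915203 0.09920548] [0.51043548 0.21918896 0.099     ]
bottle [0.51004948 0.1281117  0.16887007] [0.51068895 0.12902421 0.16      ]
```

View pics/c1.png

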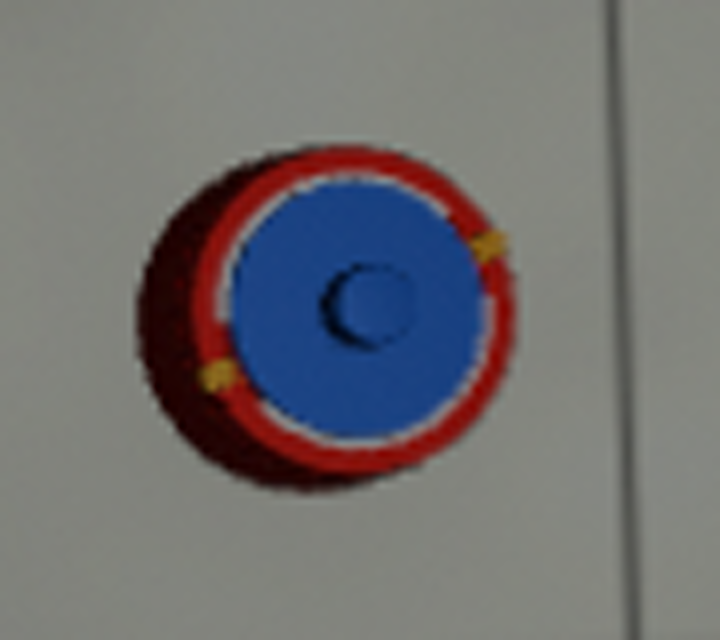

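View pics/c2.png

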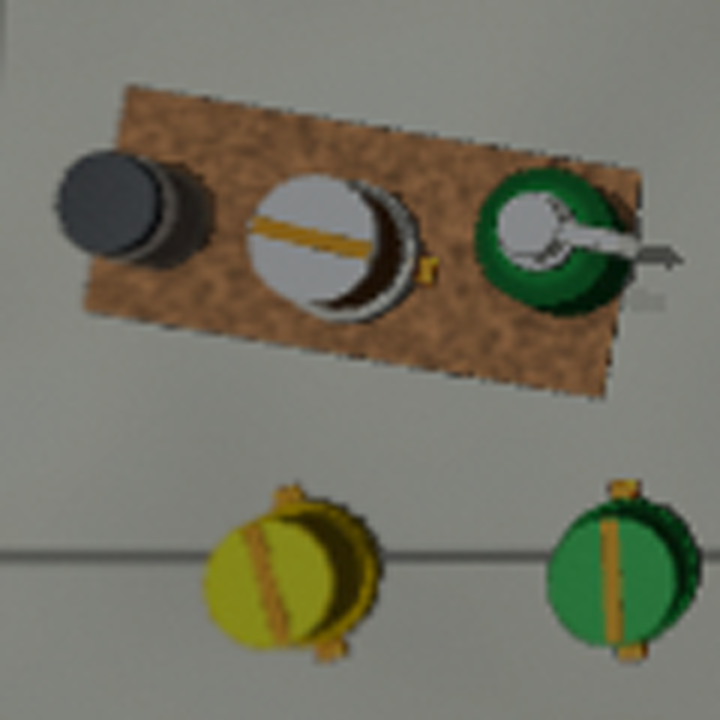

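Run:
```python
from h import *
L=load('top0')
def c(u0,v0,s,x,y): return u0+(x+.5)/s-.5, v0+(y+.5)/s-.5
def P(t,z): return w_z(L,*t,z)
k=P(c(310,210,8,370,306),.123); print('knob top',k)
f=P(c(310,210,8,358,310),.095); print('flange',f)
a=P(c(310,210,8,488,246),.09);b=P(c(310,210,8,218,377),.09);print('marks',a,b,(a+b)/2,np.linalg.norm(a-b),np.degrees(np.arctan2(*(a-b)[1::-1])))
t=P(c(130,200,6,313,238),.099);print('cup top',t)
p=P(c(130,200,6,250,225),.099);q=P(c(130,200,6,372,250),.099);print('bar',(p+q)/2,np.linalg.norm(p-q),np.degrees(np.arctan2(*(p-q)[1::-1])))
m=[P(c(130,200,6,*x),.004) for x in[(127,86),(640,172),(603,398),(84,311)]]
print('mat',np.mean(m,0),[np.linalg.norm(m[i]-m[i-1]) for i in range(4)],np.degrees(np.arctan2(*(m[1]-m[0])[1::-1])),np.degrees(np.arctan2(*(m[2]-m[3])[1::-1])))
print('jar',P(c(130,200,6,108,204),.094)); print('bottle',P(c(130,200,6,527,230),.166))
print('board',P((455,212),.02),P((424,133),.02)); print('spoon',P((274,224),0),P((271,274),0))
o=observe();r=R.from_quat(o['eef_rot']).as_matrix();print(r)
p=camera_params('wrist');Rm=cv2.Rodrigues(p['rvec'])[0];print('wristcam',-Rm.T@p['tvec'],Rm[2],p['fx'],p['cx'],p['cy'])
# point cloud checks
C=cloud(L);im=L['im'].astype(int)
blue=(im[...,2]>90)&(im[...,0]<60)&(im[...,1]<100)
M=blue&(C[...,1]<-.1)&(C[...,2]>.07)
z=C[M];print(z.mean(0),np.median(z,0),M.sum())
```

```text
knob top [ 0.48920195 -0.18897726  0.123     ]
flange [ 0.48939872 -0.19085402  0.095     ]
marks [ 0.50889297 -0.2322431   0.09      ] [ 0.46962134 -0.1486818   0.09      ] [ 0.48925715 -0.19046245  0.09      ] 0.0923295881211534 -64.82770158681133
cup top [0.51224345 0.22462919 0.099     ]
bar [0.51244591 0.22545689 0.099     ] 0.05006925824760918 78.39269010130258
mat [0.51743148 0.22052221 0.004     ] [np.float64(0.09950136938793654), np.float64(0.2282471686807203), np.float64(0.09906419469964957), np.float64(0.22848871352835062)] -99.63021480353615 -99.51989225143087
jar [0.52638285 0.30851908 0.094     ]
bottle [0.51045162 0.13197407 0.166     ]
board [ 0.5870335  -0.47634889  0.02      ] [ 0.80213695 -0.40415282  0.02      ]
spoon [0.55874256 0.00133944 0.        ] [0.42833556 0.00966969 0.        ]
[[-5.21197530e-04  3.12454849e-01  9.49932469e-01]
 [-1.27655351e-03  9.49931616e-01 -3.12455269e-01]
 [-9.99999049e-01 -1.37549055e-03 -9.62366761e-05]]
wristcam [0.08727949 0.52354255 0.3733857 ] [ 0.2978725  -0.1006546  -0.94928427] 375.2699443101659 280.28276601081757 214.83710667035965
[ 0.48962266 -0.18991318  0.09758621] [ 0.48987817 -0.18935683  0.09507005] 755
```

Call:
carry_out(
  plan=[
    [[0,0,-0.1,25,-40,0,85],[0,0,-0.2,50,-80,0,85],[0,0,-0.3,75,-120,0,85],[0,0,-0.4,100,-160,0,85],[0,0,-0.5,125,-200,0,85],[0,0,-0.6,150,-240,0,85],[0,0,-0.7,175,-280,0,85],[0,0,-0.8,200,-320,0,85]],
  ],
)

```text
t: 0.9
eef_pos: [0.3644, 0.1767, 0.2304]
eef_rot: [0.376, 0.599, -0.376, 0.598]
force: [-0.1, 0.8, -0.3]
width: 0.085
```

Call:
carry_out(
  plan=[
    [[0,0,0,16,-46,0,85],[0,0,0,31,-92,0,85],[0,0,0,47,-138,0,85],[0,0,0,62,-184,0,85],[0,0,0,78,-230,0,85],[0,0,0,94,-275,0,70],[0,0,0,109,-321,0,60],[0,0,0,125,-366.5,0,60]],
  ],
)

```text
t: 1.7
eef_pos: [0.4894, -0.1919, 0.23]
eef_rot: [0.376, 0.599, -0.377, 0.598]
force: [1.4, 0.5, 0.7]
width: 0.0601
```

Run:
```python
from h import *
o=observe();print(o['eef_pos'],o['width'],o['joint_pos'],R.from_quat(o['eef_rot']).as_matrix())
grab('wrist','w1')
```

```text
[ 0.48944328 -0.19192816  0.2300374 ] 0.060079455372404236 [-4.43503417e-01  5.57810803e-02  1.39952995e+00 -8.49643568e-04
  1.68768163e+00 -8.92290733e-01] [[-1.62670071e-03  9.01015396e-01  4.33784059e-01]
 [-1.61436477e-04  4.33784390e-01 -9.01016690e-01]
 [-9.99998664e-01 -1.53571306e-03 -5.60180626e-04]]
```

View pics/w1.png

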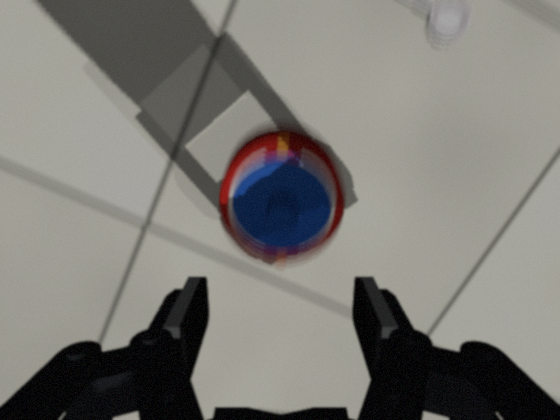

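The wrist picture is motion-blurred, but the cap sits centred between the fingers at (283,203), as expected. I'm descending onto the knob.

Call:
carry_out(
  plan=[
    [[0,0,0,0,2,-40,60],[0,0,0,0,2,-80,60],[0,0,0,0,2,-105,60],[0,0,0,0,2,-122,60],[0,0,0,0,2,-132,60],[0,0,0,0,2,-132,60]],
  ],
  newtons=30,
)

```text
t: 2.35
eef_pos: [0.4894, -0.195, 0.0948]
eef_rot: [0.376, 0.6, -0.379, 0.596]
force: [-0.5, 0.5, -1.3]
width: 0.0597
```

Run:
```python
from h import *
grab('wrist','w2');grab('scene','s2')
up('s2',150,60,290,200,4,'s2c')
```

```text
(no output)
```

View pics/w2.png

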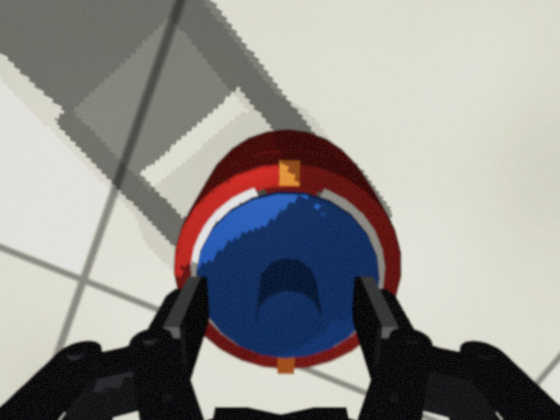

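View pics/s2c.png

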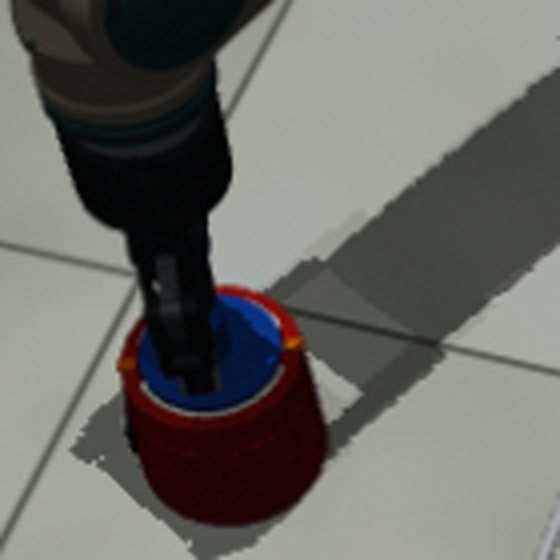

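Run:
```python
from h import *
o=observe();print(o['t'],o['eef_pos'],o['width'],R.from_quat(o['eef_rot']).as_matrix(),o['force'],o['dq'])
L=load('w2')
a=w_z(L,289,173,.09);b=w_z(L,286,365,.09);print(a,b,(a+b)/2,np.linalg.norm(a-b),np.degrees(np.arctan2(*(b-a)[1::-1])))
print(w_depth(L,289,173),w_depth(L,286,365))
print(w_z(L,289,300,.123))
```

```text
2.45 [ 0.49053764 -0.19557946  0.09710593] 0.06013339676397208 [[-0.00259566  0.90283019  0.42998944]
 [-0.00280565  0.42998262 -0.9028328 ]
 [-0.9999927  -0.00354984  0.00141694]] [0.50013598 0.83637561 0.39920478] [-0.00015077 -0.01068476 -0.01560524  0.00027693 -0.00143684 -0.00111898]
[ 0.47118105 -0.14941737  0.09      ] [ 0.51046938 -0.23372608  0.09      ] [ 0.49082521 -0.19157172  0.09      ] 0.09301360939357883 -65.01421981664916
[ 0.47110244 -0.14928144  0.09074189] [ 0.50999972 -0.23277399  0.0912629 ]
[ 0.48726374 -0.18374814  0.123     ]
```

Call:
carry_out(
  plan=[
    [[0,0,0,-0.5,4.5,0,60],[0,0,0,-0.5,4.5,0,60],[0,0,0,-0.5,4.5,0,15],[0,0,0,-0.5,4.5,0,15],[0,0,0,-0.5,4.5,0,15],[0,0,0,-0.5,4.5,0,15]],
  ],
  newtons=30,
)

```text
t: 3.05
eef_pos: [0.4902, -0.1912, 0.0975]
eef_rot: [0.376, 0.598, -0.379, 0.598]
force: [-0.2, 0.1, 2.5]
width: 0.023
```

Call:
carry_out(
  plan=[
    [[0,0,0,0,0,15,15],[0,0,0,0,0,45,15],[0,0,0,-20,-25,60,15],[0,0,0,-50,-60,60,15],[0,0,0,-80,-95,40,15],[0,0,0,-105,-125,0,15],[0,0,0,-110,-129,-25,15],[0,0,0,-110,-129,-25,15]],
  ],
)

```text
t: 3.85
eef_pos: [0.377, -0.3192, 0.0681]
eef_rot: [0.378, 0.6, -0.379, 0.594]
force: [-0.1, 0.9, -1.1]
width: 0.0232
```

Run:
```python
from h import *
grab('scene','s3')
o=observe();print(o['t'],o['eef_pos'],o['width'],o['force'],o['dq'])
up('s3',100,40,310,200,3.5,'s3c')
```

```text
3.9 [ 0.37896598 -0.31952637  0.07092026] 0.02296120908590506 [0.77267561 1.32597224 0.40937963] [ 0.03329241 -0.03951473 -0.0675783   0.0047646   0.01320779  0.00482739]
```

View pics/s3c.png

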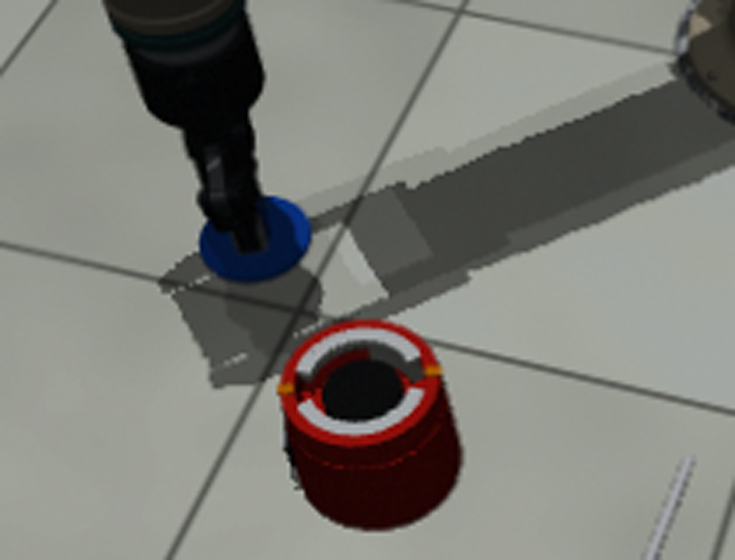

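The cap is held and the socket is open, with its gaps and coupling visible. Next I'll lower the cap.

Call:
carry_out(
  plan=[
    [[0,0,0,0,0,-25,15],[0,0,0,0,0,-45,15],[0,0,0,0,0,-53,15],[0,0,0,0,0,-56,15],[0,0,0,0,0,-56,15],[0,0,0,0,0,-56,15]],
  ],
)

```text
t: 4.5
eef_pos: [0.3799, -0.32, 0.0164]
eef_rot: [0.377, 0.598, -0.379, 0.597]
force: [-0.7, 0.2, -1.4]
width: 0.0228
```

Run:
```python
from h import *
o=observe();print(o['t'],o['eef_pos'],o['width'],o['force'],o['dq'])
```

```text
4.5 [ 0.3798642  -0.32000789  0.01639625] 0.022768981235366026 [-0.74791031  0.2194888  -1.42873387] [-0.00333915  0.00024467  0.0022687  -0.00060108 -0.00100725 -0.00137524]
```

3 mm more, then release and rise.

Call:
carry_out(
  plan=[
    [[0,0,0,0,0,-2,15],[0,0,0,0,0,-3,15],[0,0,0,0,0,-3,15],[0,0,0,0,0,-3,30],[0,0,0,0,0,-3,60],[0,0,0,0,0,-3,60],[0,0,0,0,0,10,60],[0,0,0,0,0,40,60]],
  ],
)

```text
t: 5.3
eef_pos: [0.3786, -0.3188, 0.0552]
eef_rot: [0.377, 0.6, -0.379, 0.595]
force: [1.5, -0.2, -1.4]
width: 0.0596
```

Call:
carry_out(
  plan=[
    [[0,0,0,12,10,40,70],[0,0,0,28,35,80,70],[0,0,0,45,60,115,70],[0,0,0,65,85,140,70],[0,0,0,85,100,155,70],[0,0,0,87,103,155,70],[0,0,0,87,103,155,70],[0,0,0,87,103,155,70]],
  ],
)

```text
t: 6.1
eef_pos: [0.4647, -0.2162, 0.2093]
eef_rot: [0.377, 0.601, -0.379, 0.594]
force: [-0.4, -0.6, 0.2]
width: 0.0696
```

Run:
```python
from h import *
o=observe();print(o['t'],o['eef_pos'],o['width'],o['force'],o['dq'])
grab('wrist','w4');grab('scene','s4')
```

```text
6.1 [ 0.46466202 -0.21617846  0.20932917] 0.0696055834107862 [-0.44979642 -0.55890002  0.2262801 ] [-0.01077468  0.00221375  0.00276506  0.00121078 -0.00095212  0.00066855]
```

View pics/w4.png

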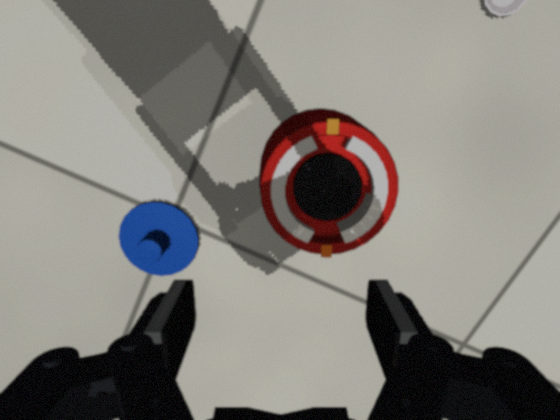

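View pics/s4.png

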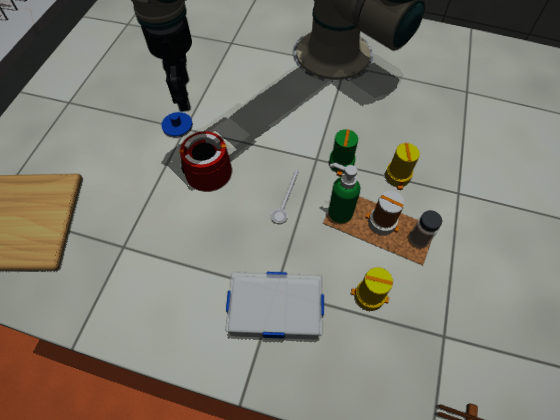

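The cap stands knob up at wrist pixel (158,238). The open socket shows orange marks at (333,127) and (326,251). I'll measure the socket more precisely.

Run:
```python
from h import *
up('w4',240,90,420,270,4,'w4c')
L=load('w4')
a=w_z(L,333,127,.09);b=w_z(L,326,251,.09);print(a,b,(a+b)/2,np.linalg.norm(a-b),np.degrees(np.arctan2(*(b-a)[1::-1])))
C=cloud(L)
# rim points z~.09
m=(abs(C[...,2]-.09)<.004); 
vv,uu=np.nonzero(m); k=(uu>240)&(uu<420)&(vv>90)&(vv<270)
X=C[vv[k],uu[k]]; print(len(X),X.min(0),X.max(0),(X.min(0)+X.max(0))/2)
r=np.hypot(*(X[:,:2]-[.49,-.191]).T);print(np.percentile(r,[0,1,5,50,95,99]))
```

```text
[ 0.47162198 -0.149499    0.09      ] [ 0.5097994  -0.23313474  0.09      ] [ 0.49071069 -0.19131687  0.09      ] 0.09193722046854219 -65.46460721754838
8131 [ 0.43984483 -0.24066906  0.08600534] [ 0.53983489 -0.14041452  0.0926831 ] [ 0.48983986 -0.19054179  0.08934422]
[0.03136206 0.03190635 0.03280774 0.04235224 0.04920369 0.0500817 ]
```

View pics/w4c.png

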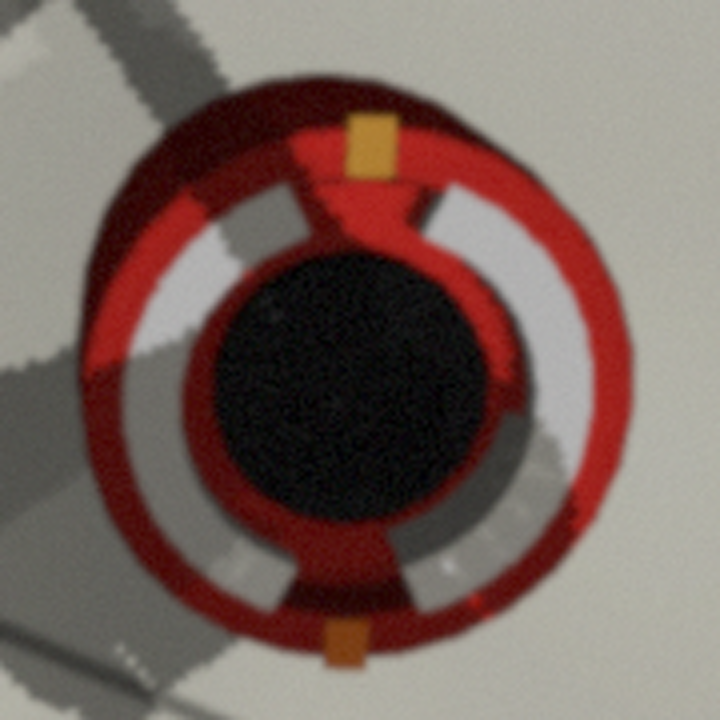

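Call:
carry_out(
  plan=[
    [[0,0,-0.08,5,46,20,70],[0,0,-0.16,10,92,20,70],[0,0,-0.24,15,138,20,70],[0,0,-0.32,20,184,20,70],[0,0,-0.4,25,230,20,80],[0,0,-0.48,30,276,20,85],[0,0,-0.56,35,322,20,85],[0,0,-0.645,40,366,20,85]],
  ],
)

```text
t: 7.0
eef_pos: [0.5044, 0.1507, 0.2289]
eef_rot: [0.549, 0.449, -0.549, 0.442]
force: [1.3, -0.4, -0.6]
width: 0.0851
```

Call:
carry_out(
  plan=[
    [[0,0,0,6,40,0,85],[0,0,0,7,75,0,85],[0,0,0,7,75,0,85],[0,0,0,7,75,0,85]],
  ],
)

```text
t: 7.4
eef_pos: [0.5112, 0.2254, 0.228]
eef_rot: [-0.548, -0.449, 0.55, -0.442]
force: [0.9, -0.2, -0.3]
width: 0.085
```

Run:
```python
from h import *
o=observe();print(o['t'],o['eef_pos'],o['width'],o['force'],o['dq'],R.from_quat(o['eef_rot']).as_matrix())
grab('wrist','w5')
```

```text
7.4 [0.51119418 0.22536091 0.22801319] 0.08495139622910719 [ 0.90478647 -0.18615913 -0.32227536] [-0.02910621 -0.01872316  0.00961681 -0.00363099  0.0010472  -0.00086273] [[-0.00733778  0.97857015 -0.20578294]
 [ 0.00657152 -0.20573685 -0.97858529]
 [-0.99995148 -0.00853295 -0.00492104]]
```

View pics/w5.png

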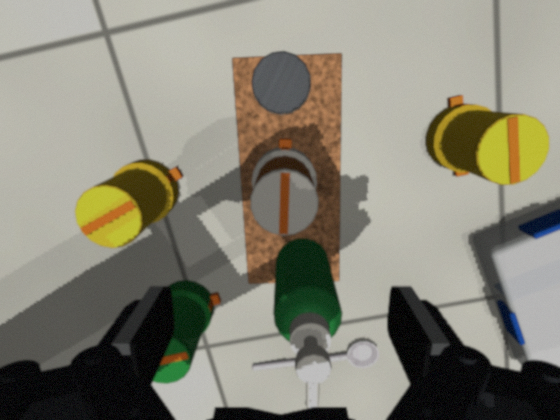

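The wrist view shows the cup top at about (285,200) with its bar running from (287,172) to (284,235) and a lug at (286,143). The jar is at (281,82), and the bottle is nearest, at about (310,350).

Run:
```python
from h import *
L=load('w5');up('w5',230,130,350,250,6,'w5c')
C=cloud(L);im=L['im'].astype(int)
for u,v in[(285,200),(310,350),(281,82)]: print(w_depth(L,u,v))
m=abs(C[...,2]-.0985)<.005
vv,uu=np.nonzero(m);k=(uu>235)&(uu<335)&(vv>140)&(vv<245);X=C[vv[k],uu[k]]
print(len(X),X.min(0),X.max(0),(X.min(0)+X.max(0))/2)
o=im[vv[k],uu[k]];b=(o[:,0]-o[:,2]>50);B=X[b];print(B.mean(0),len(B));w,v=np.linalg.eigh(np.cov(B[:,:2].T));print(np.degrees(np.arctan2(v[1,1],v[0,1])))
m=(abs(C[...,2]-.092)<.006);k=m[50:120,240:325];X=C[50:120,240:325][k];print('jar',(X.min(0)+X.max(0))/2,np.ptp(X,0))
```

```text
[0.51420451 0.22754952 0.10003775]
[0.51317148 0.14312941 0.16574429]
[0.52837837 0.30993163 0.09439014]
3531 [0.48730284 0.19960298 0.09364908] [0.53880529 0.25120785 0.10192456] [0.51305406 0.22540541 0.09778682]
[0.5128292  0.22527242 0.10001224] 524
76.54301241096589
jar [0.52822879 0.3097117  0.09386954] [0.04096173 0.04117366 0.00612378]
```

View pics/w5c.png

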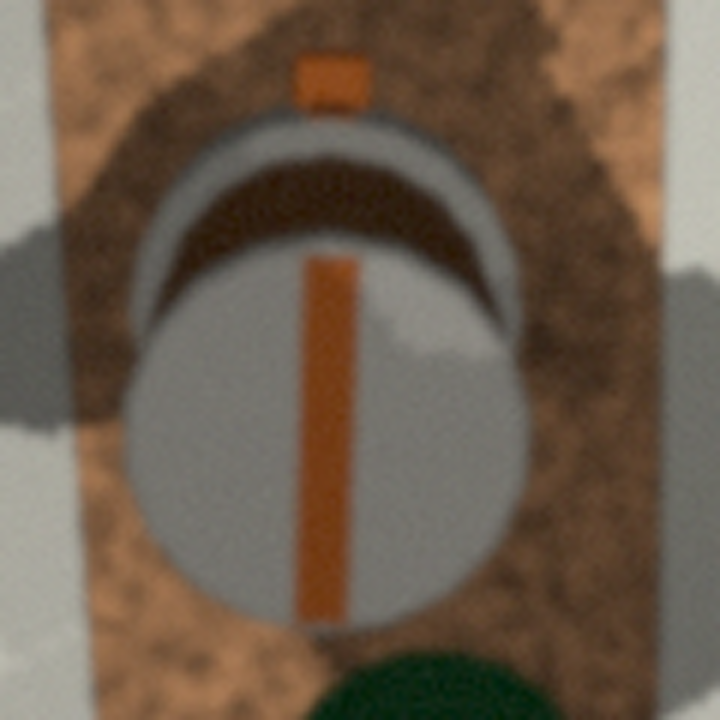

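Call:
carry_out(
  plan=[
    [[-0.0066,-0.0073,-0.01,1.7,0,-30,80],[-0.0066,-0.0073,-0.01,1.7,0,-65,80],[-0.0066,-0.0073,-0.01,1.7,0,-100,80],[-0.0066,-0.0073,-0.01,1.7,0,-130,80],[-0.0066,-0.0073,-0.01,1.7,0,-155,80],[-0.0066,-0.0073,-0.01,1.7,0,-170,80],[-0.0066,-0.0073,-0.01,1.7,0,-178,80],[-0.0066,-0.0073,-0.01,1.7,0,-178,80]],
  ],
)

```text
t: 8.25
eef_pos: [0.513, 0.224, 0.0499]
eef_rot: [-0.552, -0.442, 0.552, -0.442]
force: [-0.2, 0.0, 0.7]
width: 0.0803
```

Call:
carry_out(
  plan=[
    [[0,0,0,0,0,0,80]],
  ],
)

```text
t: 8.35
eef_pos: [0.5138, 0.224, 0.0514]
eef_rot: [0.552, 0.442, -0.551, 0.442]
force: [-0.4, 0.5, 0.1]
width: 0.0799
```

Run:
```python
from h import *
grab('wrist','w6')
o=observe();print(o['t'],o['eef_pos'],o['width'],o['force'],o['dq'],R.from_quat(o['eef_rot']).as_matrix())
```

```text
8.4 [0.51391641 0.22407222 0.05148065] 0.07991142414184443 [-0.50609273 -0.62494356 -0.82211767] [ 5.13442691e-03 -1.86770452e-03  1.59646281e-03 -1.53234798e-03
  7.81023417e-05  1.24818187e-03] [[ 1.96800376e-03  9.75964787e-01 -2.17919393e-01]
 [ 5.76117394e-04 -2.17920885e-01 -9.75966268e-01]
 [-9.99997898e-01  1.79515814e-03 -9.91139412e-04]]
```

View pics/w6.png

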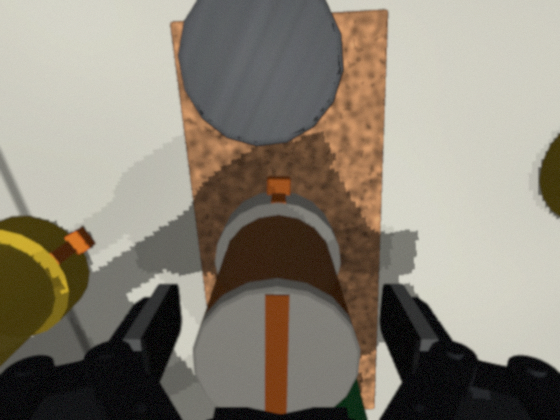

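Run:
```python
from h import *
L=load('w6')
C=cloud(L);m=abs(C[...,2]-.0985)<.005
vv,uu=np.nonzero(m);k=(uu>185)&(uu<365)&(vv>260)&(vv<412)&(np.hypot(C[vv,uu,0]-.513,C[vv,uu,1]-.225)<.032);X=C[vv[k],uu[k]]
print(len(X),X.min(0),X.max(0))
for t in(288,412): pass
# extreme points of the top disc perpendicular to view
print(w_z(L,194,352,.099),w_z(L,358,352,.099),'far edge',w_z(L,277,281,.099))
a=w_z(L,277,296,.099);b=w_z(L,276,400,.099);print(np.degrees(np.arctan2(*(a-b)[1::-1])))
print('lug tip',w_z(L,279,178,.012))
```

```text
18003 [0.48691476 0.20377226 0.093501  ] [0.53872751 0.25176746 0.10194532]
[0.4893225  0.23450388 0.099     ] [0.53788816 0.22357711 0.099     ] far edge [0.51920346 0.25246067 0.099     ]
76.76264720713604
lug tip [0.52185684 0.26229718 0.012     ]
```

Call:
carry_out(
  plan=[
    [[0,0,0,-0.9,1.5,-1,80],[0,0,0,-0.9,1.5,-1,80],[0,0,0,-0.9,1.5,-1,65],[0,0,0,-0.9,1.5,-1,40],[0,0,0,-0.9,1.5,-1,40],[0,0,0,-0.9,1.5,-1,40],[0,0,0,-0.9,1.5,-1,40]],
  ],
  newtons=60,
)

```text
t: 9.1
eef_pos: [0.5132, 0.2257, 0.0509]
eef_rot: [0.553, 0.442, -0.551, 0.442]
force: [-0.5, -0.8, 4.4]
width: 0.051
```

Run:
```python
from h import *
o=observe();print(o['t'],o['eef_pos'],o['width'],o['force'],o['dq'],R.from_quat(o['eef_rot']).as_matrix())
```

```text
9.1 [0.51321163 0.22573346 0.05090597] 0.05098336171480798 [-0.48481314 -0.76397984  4.37124167] [4.08463124e-04 2.16491519e-04 1.48036318e-05 9.79285909e-04
 4.83810869e-04 1.16502172e-03] [[ 2.52989689e-03  9.75977818e-01 -2.17855222e-01]
 [ 9.61218948e-04 -2.17858192e-01 -9.75979961e-01]
 [-9.99996338e-01  2.25972210e-03 -1.48928713e-03]]
```

Call:
carry_out(
  plan=[
    [[0,0,0,0,0,15,40],[0,0,0,0,0,45,40],[0,0,0,0,0,85,40],[0,0,0,0,0,130,40],[0,0,0,0,0,170,40],[0,0,0,0,0,195,40],[0,0,0,0,0,205,40],[0,0,0,0,0,205,40]],
  ],
)

```text
t: 9.9
eef_pos: [0.5135, 0.2258, 0.2571]
eef_rot: [0.553, 0.442, -0.55, 0.443]
force: [-0.3, 0.5, -2.0]
width: 0.0511
```

Run:
```python
from h import *
o=observe();print(o['t'],o['eef_pos'],o['width'],o['force'],R.from_quat(o['eef_rot']).as_matrix())
grab('scene','s7')
```

```text
9.9 [0.5134515  0.22576501 0.25705204] 0.0511348017696854 [-0.28999845  0.53423959 -1.95208906] [[ 0.00444005  0.9759598  -0.21790539]
 [ 0.00151924 -0.21791387 -0.97596682]
 [-0.99998899  0.00400229 -0.00245027]]
```

View pics/s7.png

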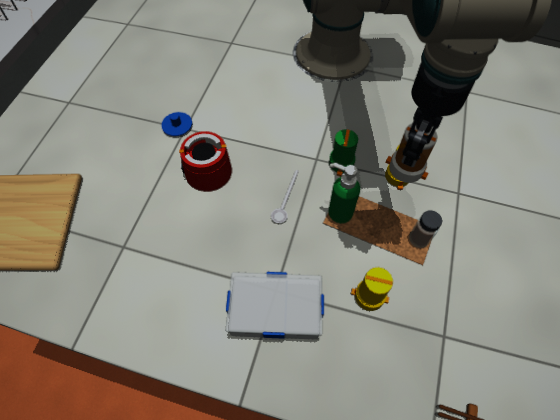

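The cup is held and the mat's other items are undisturbed. I'm carrying it to the socket and turning it +0.66 rad.

Call:
carry_out(
  plan=[
    [[0,0,0.06,-3,-30,0,40],[0,0,0.14,-6,-76,0,40],[0,0,0.22,-9,-122,0,40],[0,0,0.31,-12,-168,0,40],[0,0,0.4,-15,-214,0,40],[0,0,0.49,-18,-260,0,40],[0,0,0.58,-20,-306,0,40],[0,0,0.66,-22,-350,0,40]],
  ],
)

```text
t: 10.75
eef_pos: [0.4898, -0.1261, 0.2525]
eef_rot: [0.378, 0.599, -0.378, 0.596]
force: [1.0, -0.7, -1.1]
width: 0.0508
```

Call:
carry_out(
  plan=[
    [[0,0,0,-1,-35,0,40],[0,0,0,-1,-58,-15,40],[0,0,0,-1,-66,-35,40],[0,0,0,-1,-66,-55,40],[0,0,0,-1,-66,-62,40],[0,0,0,-1,-66,-62,40],[0,0,0,-1,-66,-62,40]],
  ],
)

```text
t: 11.45
eef_pos: [0.4889, -0.1919, 0.1908]
eef_rot: [0.378, 0.599, -0.377, 0.596]
force: [-0.1, 0.1, -0.8]
width: 0.0507
```

Run:
```python
from h import *
o=observe();print(o['t'],o['eef_pos'],o['width'],o['force'],o['dq'],R.from_quat(o['eef_rot']).as_matrix(),o['joint_pos'])
grab('wrist','w8');grab('scene','s8');up('s8',130,60,290,200,4.5,'s8c')
```

```text
11.45 [ 0.48887025 -0.19186042  0.19075876] 0.050734683243956594 [-0.14985825  0.13218675 -0.81671761] [-0.00016426 -0.01356699 -0.02019026 -0.00015126  0.0008596  -0.00068713] [[-0.00308069  0.90296981  0.42969295]
 [ 0.00261993  0.42970081 -0.90296753]
 [-0.99999182 -0.001656   -0.00368949]] [-4.44863507e-01  7.10621545e-02  1.46169579e+00  1.04011291e-03
  1.61274299e+00 -8.88980927e-01]
```

View pics/w8.png

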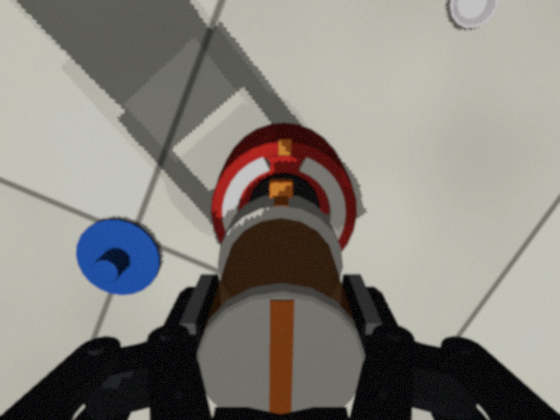

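View pics/s8c.png

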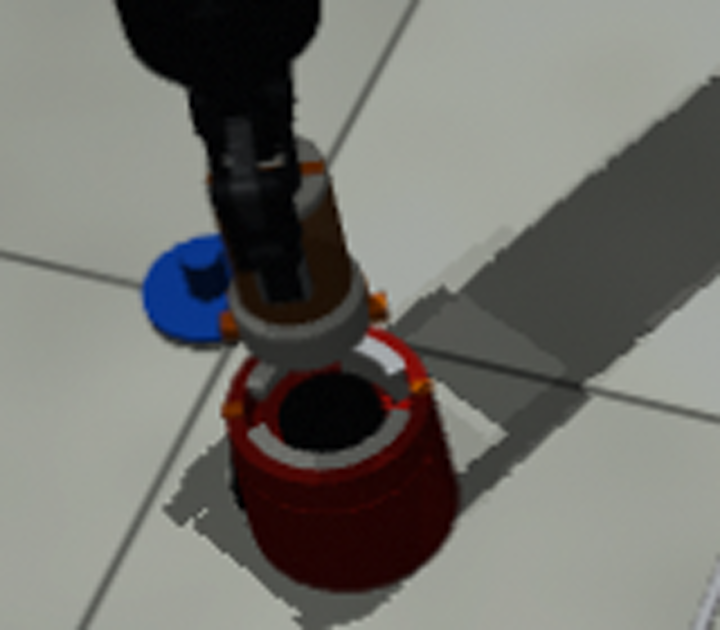

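Run:
```python
from h import *
up('w8',200,110,370,300,4,'w8c')
```

```text
(no output)
```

View pics/w8c.png

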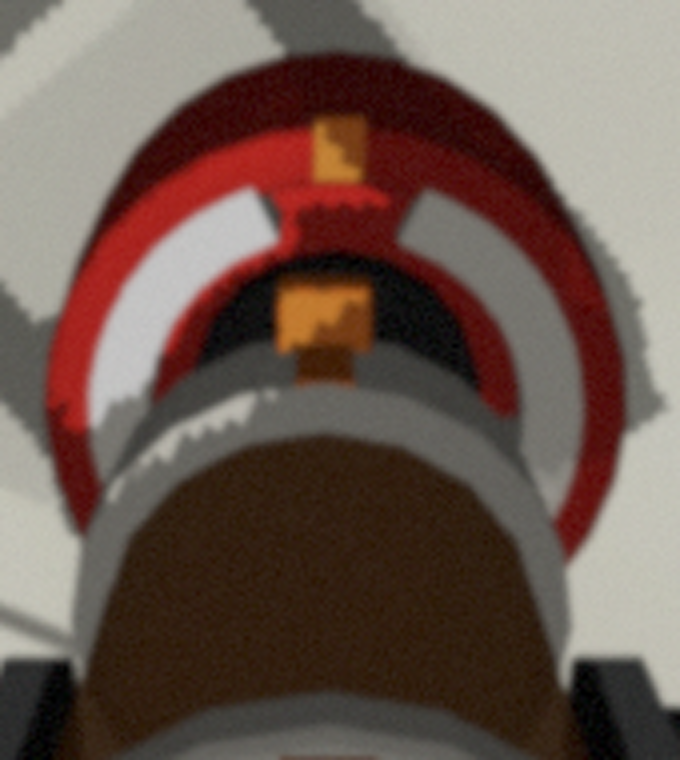

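Run:
```python
from h import *
L=load('w8')
s=lambda x,y:(200+(x+.5)/4-.5,110+(y+.5)/4-.5)
d=np.array([np.cos(np.radians(115.)),np.sin(np.radians(115.))])
for z in(.152,.144):
    a=w_z(L,*s(276,285),z);b=w_z(L,*s(374,285),z);m=(a+b)/2;print(z,np.linalg.norm(a-b),m, m[:2]-d*.038)
print(w_depth(L,*s(325,310)))
m=w_z(L,*s(339,148),.09);print('mark',m, m[:2]-d*.046)
# collar top edge
l=w_z(L,*s(75,610),.172);r=w_z(L,*s(568,610),.172);print(l,r,(l+r)/2,np.linalg.norm(l-r))
l=w_z(L,*s(48,400),.09);r=w_z(L,*s(625,400),.09);print(l,r,(l+r)/2,np.linalg.norm(l-r))
C=cloud(L);v,u=[int(round(x)) for x in s(325,310)][::-1];print(C[v-6:v+8:2,u])
```

```text
0.152 0.012133793946242848 [ 0.4724937  -0.15762139  0.152     ] [ 0.4885532  -0.19206109]
0.144 0.012667569163538854 [ 0.4732816  -0.15929031  0.144     ] [ 0.48934109 -0.19373001]
[ 0.47384447 -0.16045618  0.15216072]
mark [ 0.47093002 -0.14919825  0.09      ] [ 0.49037046 -0.19088841]
[ 0.46071727 -0.20167768  0.172     ] [ 0.51336628 -0.17656517  0.172     ] [ 0.48704178 -0.18912142  0.172     ] 0.05833143092529179
[ 0.44463878 -0.20889809  0.09      ] [ 0.53325323 -0.16667074  0.09      ] [ 0.48894601 -0.18778442  0.09      ] 0.09816144405809764
[[ 0.4727134  -0.15793901  0.150623  ]
 [ 0.4730296  -0.15860143  0.15183949]
 [ 0.47345298 -0.15949     0.15198105]
 [ 0.47387521 -0.16037614  0.1521412 ]
 [ 0.47429272 -0.16125231  0.15235159]
 [ 0.4748372  -0.16239623  0.15142282]
 [ 0.4752388  -0.16323883  0.15180662]]
```

Call:
carry_out(
  plan=[
    [[-0.003,-0.003,0,1.5,1,-20,40],[-0.003,-0.003,0,1.5,1,-40,40],[-0.003,-0.003,0,1.5,1,-49,40],[-0.003,-0.003,0,1.5,1,-50,40],[-0.003,-0.003,0,1.5,1,-50,40],[-0.003,-0.003,0,1.5,1,-50,40]],
  ],
)

```text
t: 12.15
eef_pos: [0.4913, -0.1913, 0.143]
eef_rot: [0.378, 0.596, -0.378, 0.599]
force: [-0.1, 0.8, -1.6]
width: 0.0507
```

Run:
```python
from h import *
o=observe();print(o['t'],o['eef_pos'],o['width'],o['force'],o['dq'],R.from_quat(o['eef_rot']).as_matrix())
grab('wrist','w9');grab('scene','s9');up('s9',150,90,270,200,6,'s9c');up('w9',170,110,390,310,3.5,'w9c')
```

```text
12.15 [ 0.49130458 -0.19130388  0.14298538] 0.050687201953725 [-0.10455038  0.80022487 -1.63735956] [ 0.00105134  0.00086496  0.00047342 -0.00099063 -0.00391395 -0.00065759] [[ 0.00349386  0.90297032  0.42968872]
 [-0.00210614  0.42969704 -0.90297067]
 [-0.99999168  0.00224987  0.00340308]]
```

View pics/w9c.png

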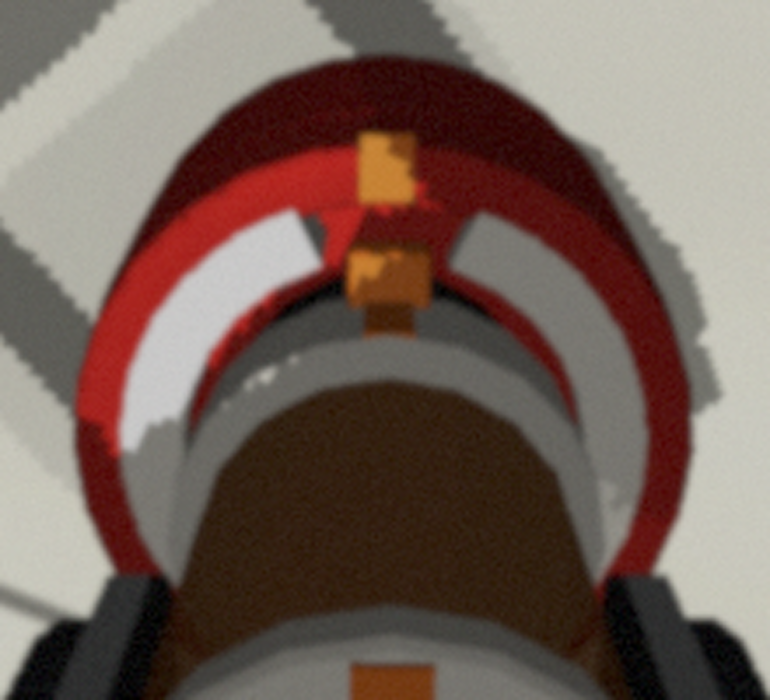

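View pics/s9c.png

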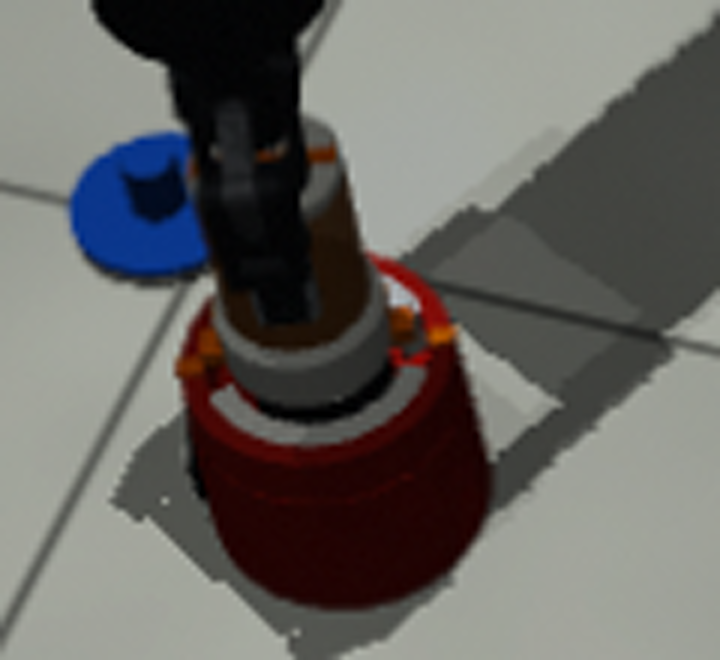

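Run:
```python
from h import *
L=load('w9')
s=lambda x,y:(170+(x+.5)/3.5-.5,110+(y+.5)/3.5-.5)
d=np.array([np.cos(np.radians(115.)),np.sin(np.radians(115.))])
m=w_z(L,*s(389,250),.1041);print(m, m[:2]-d*.038)
m=w_z(L,*s(387,168),.09);print('mark',m, m[:2]-d*.046)
m=w_z(L,*s(387,203),.09);print('mark inner',m)
m=w_z(L,*s(387,133),.09);print('mark outer',m)
L=load('w2');print(w_z(L,289,160,.09),w_z(L,289,186,.09))
```

```text
[ 0.47517444 -0.15731774  0.1041    ] [ 0.49123393 -0.19175743]
mark [ 0.47099853 -0.14914835  0.09      ] [ 0.49043897 -0.19083851]
mark inner [ 0.4732702  -0.15392437  0.09      ]
mark outer [ 0.46876576 -0.14445411  0.09      ]
[ 0.46890343 -0.14472141  0.09      ] [ 0.47350994 -0.15421924  0.09      ]
```

Call:
carry_out(
  plan=[
    [[0.001,0.002,0,-0.8,0.8,0,40],[0.001,0.002,0,-0.8,0.8,-4,40],[0.001,0.002,0,-0.8,0.8,-8,40],[0.001,0.002,0,-0.8,0.8,-11,40],[0.001,0.002,0,-0.8,0.8,-14,40],[0.001,0.002,0,-0.8,0.8,-14,40],[0.001,0.002,0,-0.8,0.8,-14,40]],
  ],
  newtons=70,
)

```text
t: 12.95
eef_pos: [0.4903, -0.1904, 0.1286]
eef_rot: [0.378, 0.597, -0.378, 0.598]
force: [-0.1, 0.2, -1.4]
width: 0.0506
```

Run:
```python
from h import *
o=observe();print(o['t'],o['eef_pos'],o['width'],o['force'],o['moment'],R.from_quat(o['eef_rot']).as_matrix())
```

```text
12.95 [ 0.49033018 -0.19042936  0.12856479] 0.05058303564893488 [-0.05263736  0.24799407 -1.35356965] [-0.01657681  0.02268874 -0.02294515] [[ 8.88811357e-04  9.02977825e-01  4.29686231e-01]
 [-8.03924819e-04  4.29686908e-01 -9.02977583e-01]
 [-9.99999282e-01  4.57141305e-04  1.10783689e-03]]
```

Call:
carry_out(
  plan=[
    [[0,0,0,0,-0.3,-4,40],[0,0,0,0,-0.3,-8,40],[0,0,0,0,-0.3,-11,40],[0,0,0,0,-0.3,-12,40],[0,0,0,0,-0.3,-12,40],[0,0,0,0,-0.3,-12,40]],
  ],
)

```text
t: 13.55
eef_pos: [0.4908, -0.1909, 0.1174]
eef_rot: [0.378, 0.597, -0.378, 0.599]
force: [-0.9, 1.2, 6.3]
width: 0.0509
```

Run:
```python
from h import *
o=observe();print(o['t'],o['eef_pos'],o['width'],o['force'],o['moment'],R.from_quat(o['eef_rot']).as_matrix(),o['joint_pos'])
grab('scene','s10');up('s10',150,90,270,200,6,'s10c');grab('wrist','w10')
```

```text
13.55 [ 0.49083216 -0.19092492  0.11744923] 0.050896370755893997 [-0.92585882  1.21581107  6.29654746] [ 0.18917185  0.02596099 -0.03209865] [[ 0.00255098  0.90298919  0.42965569]
 [-0.0014353   0.42965995 -0.90298963]
 [-0.99999572  0.00168682  0.00239211]] [-4.40982561e-01  1.21163008e-01  1.55721783e+00 -2.10444746e-04
  1.46029225e+00 -8.85074476e-01]
```

View pics/s10c.png

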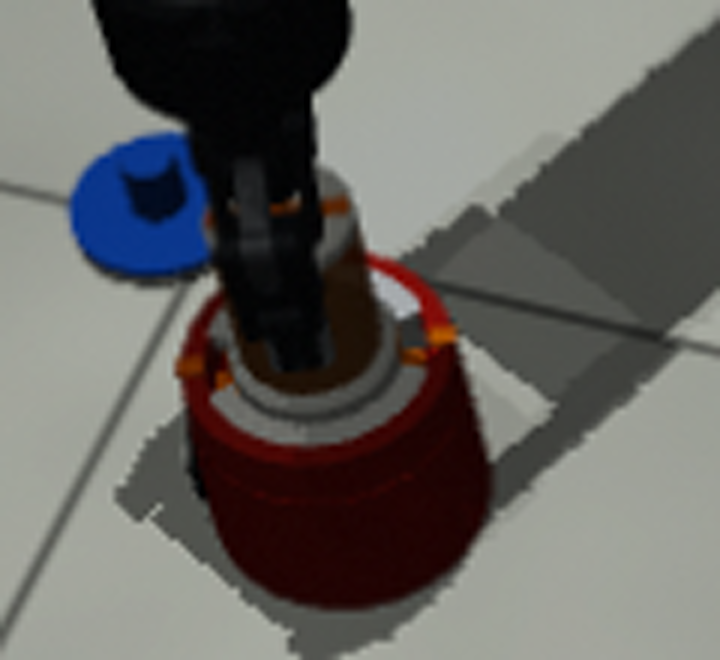

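View pics/w10.png

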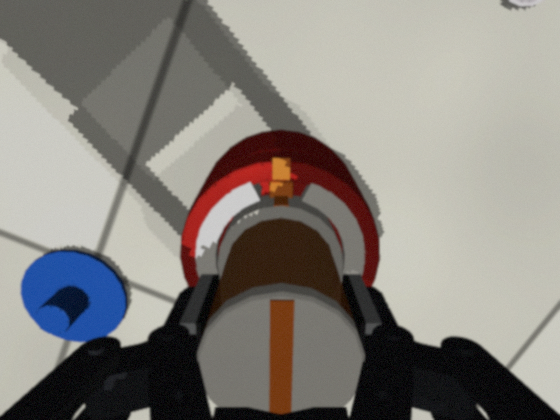

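The lugs are in the gaps. The cup's underside is about 19.5 mm below the rim and the spring reaction is about 7.6 N, which fits. I'll turn it clockwise.

Call:
carry_out(
  plan=[
    [[0,0,-0.08,-0.4,0,-0.3,40],[0,0,-0.18,-0.4,0,-0.3,40],[0,0,-0.28,-0.4,0,-0.3,40],[0,0,-0.38,-0.4,0,-0.3,40],[0,0,-0.48,-0.4,0,-0.3,40],[0,0,-0.56,-0.4,0,-0.3,40],[0,0,-0.6,-0.4,0,-0.3,40],[0,0,-0.6,-0.4,0,-0.3,40]],
  ],
)

```text
t: 14.45
eef_pos: [0.4908, -0.1912, 0.118]
eef_rot: [-0.538, -0.458, 0.538, -0.461]
force: [-0.2, 0.5, 6.0]
width: 0.0505
```

Run:
```python
from h import *
o=observe();print(o['t'],o['eef_pos'],o['width'],o['force'],o['moment'],R.from_quat(o['eef_rot']).as_matrix(),o['joint_pos'])
grab('wrist','w11')
```

```text
14.45 [ 0.49084186 -0.19116834  0.11800193] 0.050462217420298036 [-0.18391352  0.52124575  6.02033669] [ 0.06574756  0.09297297 -0.03109004] [[ 0.00271455  0.98767857 -0.1564726 ]
 [-0.00349647 -0.15646284 -0.98767766]
 [-0.9999902   0.0032282   0.00302867]] [-0.44043542  0.12023848  1.55708035 -0.00201779  1.46032788 -0.28310285]
```

View pics/w11.png

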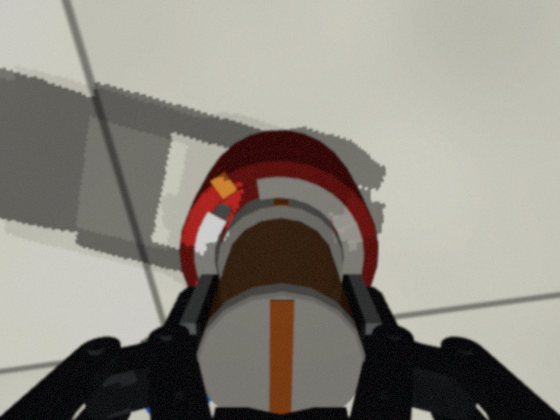

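The cup turned with the tool and its lug is under the lip at (281,201). I'll continue the turn.

Call:
carry_out(
  plan=[
    [[0,0,-0.12,0,0,-0.3,40],[0,0,-0.24,0,0,-0.3,40],[0,0,-0.36,0,0,-0.3,40],[0,0,-0.48,0,0,-0.3,40],[0,0,-0.6,0,0,-0.3,40],[0,0,-0.72,0,0,-0.3,40],[0,0,-0.82,0,0,-0.3,40],[0,0,-0.88,0,0,-0.3,40]],
  ],
)

```text
t: 15.3
eef_pos: [0.4912, -0.1913, 0.1184]
eef_rot: [-0.682, -0.184, 0.683, -0.187]
force: [-0.1, 0.8, 4.8]
width: 0.051
```

Call:
carry_out(
  plan=[
    [[0,0,-0.04,0,0,0,40],[0,0,-0.07,0,0,0,40],[0,0,-0.1,0,0,0,40],[0,0,-0.1,0,0,0,40]],
  ],
)

```text
t: 15.7
eef_pos: [0.4911, -0.1903, 0.1188]
eef_rot: [-0.69, -0.151, 0.691, -0.153]
force: [-2.4, 5.3, 6.4]
width: 0.0507
```

Run:
```python
from h import *
o=observe();print(o['t'],o['eef_pos'],o['width'],o['force'],o['moment'],R.from_quat(o['eef_rot']).as_matrix(),o['joint_pos'])
grab('wrist','w12')
```

```text
15.7 [ 0.49109124 -0.19027493  0.11875114] 0.050746981904100166 [-2.43436953  5.27754473  6.35394882] [0.98804142 0.44419214 0.55323306] [[-7.66754628e-04  4.18718100e-01 -9.08115942e-01]
 [-2.95447624e-03 -9.08113194e-01 -4.18714339e-01]
 [-9.99995342e-01  2.36195582e-03  1.93339267e-03]] [-0.43816391  0.12197049  1.55363847 -0.00301743  1.46542498  0.70091668]
```

View pics/w12.png

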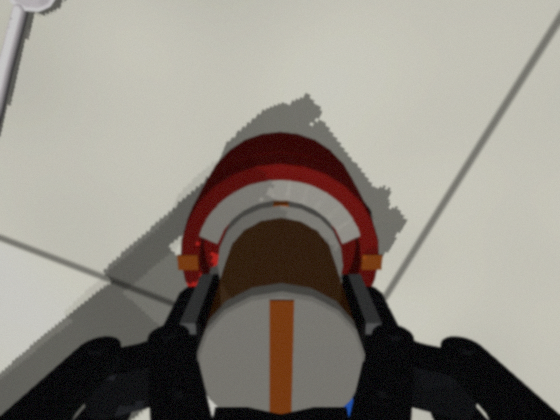

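The stop is reached: the turn is about 90.7° and Mz rose to 0.55 N m. The marks now lie left and right, at (188,262) and (370,262), and the lug is under the lip. I'll relax and release.

Call:
carry_out(
  plan=[
    [[0,0,0,0,-0.5,0.5,40],[0,0,0,0,-0.5,1.5,40],[0,0,0,0,-0.5,1.5,55],[0,0,0,0,-0.5,1.5,70],[0,0,0,0,-0.5,1.5,75],[0,0,0,0,-0.5,1.5,75]],
  ],
)

```text
t: 16.35
eef_pos: [0.4911, -0.191, 0.1203]
eef_rot: [-0.69, -0.151, 0.691, -0.153]
force: [-0.6, 0.1, -0.5]
width: 0.0746
```

Call:
carry_out(
  plan=[
    [[0,0,0,0,0,10,75],[0,0,0,0,0,40,75],[0,0,0,0,0,85,75],[0,0,0,0,0,120,75],[0,0,0,-30,0,130,75],[0,0,0,-60,30,130,75],[0,0,0,-60,30,130,75],[0,0,0,-60,30,130,75]],
  ],
)

```text
t: 17.15
eef_pos: [0.4309, -0.1608, 0.2515]
eef_rot: [0.691, 0.15, -0.691, 0.153]
force: [0.9, -0.2, 0.4]
width: 0.0749
```

Run:
```python
from h import *
o=observe();print(o['t'],o['eef_pos'],o['width'],o['force'])
grab('scene','s13');grab('top','t13');grab('wrist','w13');up('t13',310,200,420,310,6,'t13c')
```

```text
17.15 [ 0.43091802 -0.16082794  0.25150016] 0.07494822731628067 [ 0.94383875 -0.19566136  0.37485108]
```

View pics/s13.png

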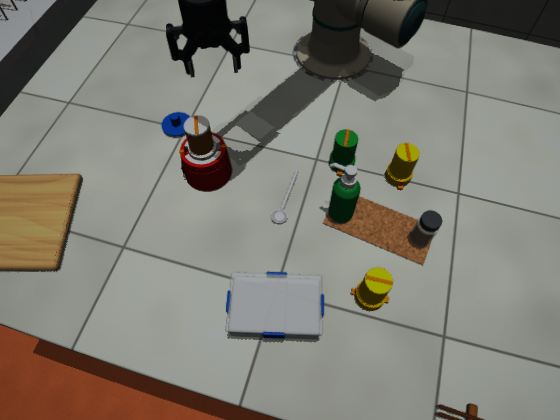

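View pics/w13.png

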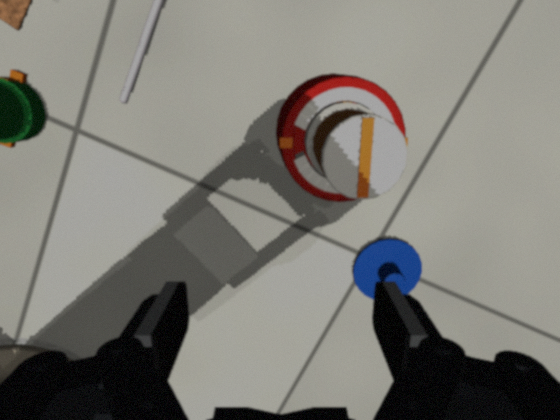

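View pics/t13.png

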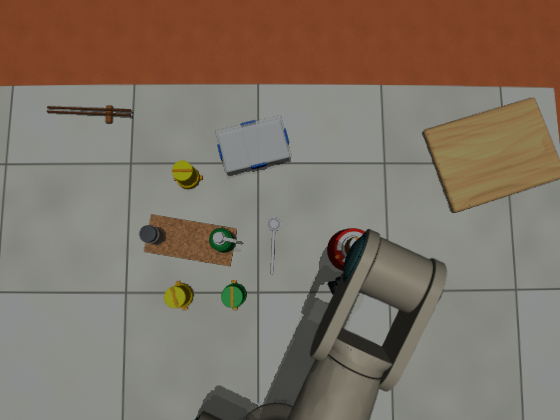

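Next I'll check the locked height and yaw of the cup, and compare the bystanders before and after.

Run:
```python
from h import *
L=load('w13');C=cloud(L)
print('top z',w_depth(L,350,150),w_depth(L,385,150), 'cap',w_depth(L,400,255),w_depth(L,395,284))
p=w_z(L,368,118,.169);q=w_z(L,363,196,.169);print('bar yaw',np.degrees(np.arctan2(*(p-q)[1::-1])),np.linalg.norm(p-q),(p+q)/2)
a=cv2.imread('pics/top0.png').astype(int);b=cv2.imread('pics/t13.png').astype(int)
for n,(u0,v0,u1,v1) in dict(jar=(138,220,166,250),bottle=(206,222,246,256),spoon=(264,212,285,278),bento=(210,112,298,180)).items():
    print(n,abs(a-b)[v0:v1,u0:u1].mean())
```

```text
top z [ 0.49165198 -0.18015856  0.16985967] [ 0.50031344 -0.19938069  0.16888532] cap [ 0.40250568 -0.32341538  0.0109484 ] [ 0.45979241 -0.19651237  0.26720874]
bar yaw 25.23482574234241 0.0469719327187897 [ 0.49107488 -0.19112643  0.169     ]
jar 4.590079365079365
bottle 5.4411764705882355
spoon 7.298701298701299
bento 7.153743315508021
```

```bash
python3 -c "
from h import *
print(observe()['t']);print(sign_off())"
```

```text
17.3
the job is handed in; nothing more can be done
None
```

I lifted the dust cap off its socket and stood it knob up on the counter at about (0.38, -0.32). Then I put the grinding cup in, turned it clockwise about 90.7° to the stop, let go and moved the arm clear. I handed in at 17.3 s of the 72 s allowed.

**Last checks**
- **Lock:** the free cup's top is at z ≈ 0.169 m, so its underside is 16 mm below the rim, as it should be when locked.
- **Turn:** the orange bar lies at 25.2°, 90° from the gaps at about 115°. The torque rose to 0.55 N m at the stop.
- **Cap:** it stands flat, with its flange measured at z ≈ 0.011 m.
- **Bottle, jar, spoon and bento box:** they sit at the same pixels in the top view as before. I judged this by eye. The pixel differences (about 5 to 7 grey levels on average) I put down to noise and shadows, and I did not measure them more precisely.

No check failed. The coupling reading was not available to me, so the lock is inferred from the cup's height and angle.

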